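# Load the slide cassette into the spring feeder

### The arm

A 6-joint arm with a two-finger parallel gripper is mounted at the origin on the work surface. World frame = base frame: x ahead of the robot, y to its left, z up, the work surface at z = 0. Lengths are in m, angles in degrees, forces in N, time in s.
With the tool pointing down it reaches from about 0.375 to 0.75 m from the base axis. Payload 9 kg.
Tool frame: the origin (TCP) lies where the fingers leave the gripper's body, on its centre line; the fingertips stand 73 mm ahead of it and the grasp point (between the pads) lies 54 mm ahead of it (robot.tip_reach is the distance from the TCP to the fingertips, in m); z points along the fingers, y is the line along which they close (so a half turn about z gives the same grasp; the last joint's range is limited). The gripper opens to 85 mm and grips with 20 to 120 N. Pads are 22 mm wide; open, the fingers measure 114 mm over their backs; the gripper's body (76 mm by 85 mm) begins 54 mm behind the grasp point. The pads swing forward as they close: fully open they stand 13 mm farther back than shut.
Start: joints at [-83.004, 5.964, 5.575, 89.605, 0, 77.527], TCP at [0.2, -0.566, 0.304] pointing down, gripper open.
Joint ranges: [-171.21, 171.21], [-48.23, 106.86], [-62.78, 66.21], [-105.2, 120.99], [-86.42, 89.51], [-180, 180]. Speed limits (degrees/s): [127.2, 127.2, 147.25, 180, 180, 180].

### API

Orientations are given as [roll, pitch, yaw] about the fixed x, y, z axes, in that order (R = Rz(yaw) Ry(pitch) Rx(roll)).
In Python, from plant import robot gives the robot as it stands. Calls block until the motion is done:
- robot.move_pose(position, orientation): joint-space move of the TCP to a pose.
- robot.line_to(position, vel=0.15, rotation=None, guard=None): straight line of the TCP; rotation=None keeps the orientation; vel is the mean speed in m/s. With guard (N) it stops when the force on the tool has changed by that much, and returns True; else False.
- robot.goto_joints(angles): joint-space move.
- robot.set_gripper(opening): finger opening in m; the grip force is fixed at half the most; returns when the fingers have stopped.
- robot.pause(seconds).
- robot.ik(position, orientation): joint angles nearest the present ones, or None.
- robot.observe(): the state.
- robot.grab_frame(name): name is "scene" or "top" or "wrist"; returns the picture (384x512x3 uint8, blue, green, red); there is no depth.
- robot.get_calibration(name): a dict with "vertical_fov" (degrees; the focal length in pixels is half the picture's height over the tangent of half this angle, whatever the lens; pixels are square), "cx", "cy" (the principal point, pixels), "rvec" (rotation vector, rad) and "tvec" (3), from world to camera coordinates, as OpenCV has them. Camera axes: x right, y down, z forward; pixel columns grow to the right and rows downward; lengths in m; the calibration is good to about 2 mm. A picture is of the moment at which its call begins: read the wrist's pose just before it. get_calibration takes no time and is no camera call; for the wrist camera it gives the pose at the moment of the call.
A pose or a line that the arm cannot do raises robot.IKError and nothing moves.
- robot.job_done(): hands the job in; it is judged then, once.
The state is a dict: "time": time; "q": joint angles; "qvel": joint speeds; "joint_torque": joint torques, N m; "tool_pos": TCP position; "tcp_rot": TCP orientation; "ft_force": force on the tool from outside, world axes, zero at the start; "torque": the same for the moment, N m; "gripper_width": finger opening in m; "gripper_force": force on a finger pad.
Only numpy, scipy, OpenCV 4.12 (cv2) and the standard library are available. Lean on these libraries where they do the work, as an engineer would, in place of code of your own. Each camera call takes 0.05 s, during which the arm holds its last target. There are 200 camera calls.

### The job

Load the flat white slide cassette into the slide feeder: set it flat on the feeder's narrow raised lifter, centred and lined up with the corner guides, and let go so that it rests balanced there on its own for a moment. Then press it down with the gripper against the spring until both catches have snapped over its ends, and leave it latched. Leave the other things on the bench where they are.

Things in the scene. Friction and masses are not known exactly. Their poses are not given: they have to be found in the camera images.
- cassette_center (a point): Centre (half-way up) of the loose slide cassette: flat closed white plastic box, 48 (its x) by 110 (its y) by 30 mm high (z up), 0.13 to 0.21 kg, with slide edges showing in its long sides, two small windows and a grey press pad mid-top. Starts flat on the table, top up; grip it across the 48 mm. The cardboard carton near it is twice as high.
- feeder_base (a point): Centre of the underside of the slide feeder, fixed to the table. x across, y along it (the cassette's 110 mm side goes along feeder y, either way round), z up. Grey base 100 (x) by 176 (y) by 45 mm high with four white corner guides, a spring lifter in the middle and a steel catch at each end.
- guide_mouth (a point): Centre of the opening between the four corner guides, 111 mm above the table, level with the guides' tops. Inside they leave 52 (feeder x) by 113 mm (y); over their top 25 mm they flare out to about 70 by 131 mm. They cover only the ends (|y| over 46 mm): the middle of the long sides is open to gripper fingers.
- lifter_pad (a point): Centre of the top face of the lifter: narrow dark rubber pad, 22 (feeder x) by 50 mm (feeder y), on a steel stem in the middle of the feeder. Up, it stands 112 mm above the table, 1 mm above the guides' tops. A cassette set on it, centred, lies free of guides and catches. Moves straight down when pressed.
- lifter (a joint): Lifter travel in m: 0 up, grows as pressed down, stop at 0.057. Spring about 4 N at the top, 10 N at the bottom; carries the cassette without sinking. The catches add up to 10 N before they snap over the cassette's top, at about 0.052 (cassette top then 90 mm above the table). Press 2 to 4 mm further to be sure; the spring then holds it up against the catches.
- catch_a (a joint): Travel in m of the sloping steel spring catch at the feeder's +y end (on feeder x = 0): 0 sprung fully in, grows as it is pushed outwards by the cassette's end, at most 0.010. When in, it reaches 4.5 mm over the end of a centred cassette. Its top is 115 mm, its lower edge 90 mm above the table.
- catch_b (a joint): The same for the catch at the feeder's -y end.
- carton: Bystander: closed cardboard carton with a paper-white upper part, 70 (x) by 85 (y) by 60 mm high, loose. Origin at the centre of its underside.
- canister: Bystander: upright white canister, 72 mm diameter, 125 mm high, loose, at the back. Origin at the centre of its underside.
- cup: Bystander: clear specimen jar with a cap, 66 mm diameter, 75 mm high, loose, at the back. Origin at the centre of its underside.
- dish: Bystander: steel bowl, 90 mm diameter, 32 mm high, loose, at the back. Origin at the centre of its underside.
- timer: Bystander: flat white bench timer, 66 by 66 by 22 mm, loose, near the robot. Origin at the centre of its underside.
- marker: Bystander: thick marker, 130 by 13 by 13 mm, loose, lying near the robot. Origin at the centre of its underside.

How it is judged (in metres and radians):
On the way:
1. the cassette rests balanced on the raised lifter, flat, centred to within 10 mm, lined up with the feeder to within 0.15 rad and let go (horizontal distance between cassette_center and lifter_pad below 0.01 m and z of cassette_center in the frame of lifter_pad between 0.011 and 0.019 m and value of joint lifter below 0.006 m and angle between cassette_center's own z axis and vertical below 0.08 rad and angle between the y axis of cassette_center and the y axis of feeder_base, either way round below 0.15 rad and contact force between cassette and the fingers below 0.05 N), for 0.2 s.
At the end, for the whole second after the job is handed in: The cassette lies in the feeder, flat to 0.06 rad, its centre less than 78 mm above the table and within 6 mm of the lifter's centre, the lifter held down by more than 47 mm, both catches sprung back in (less than 3 mm out) over its ends; it is at rest (value of joint lifter above 0.047 m and z of cassette_center in the frame of feeder_base below 0.078 m and horizontal distance between cassette_center and lifter_pad below 0.006 m and angle between cassette_center's own z axis and vertical below 0.06 rad and value of joint each of catch_a, catch_b below 0.003 m and linear speed of cassette below 0.02 m/s); the robot touches nothing.
It fails at once if a bystander (carton, canister, jar, bowl, timer or marker) is moved by more than 30 mm (distance of any of carton, canister, cup, dish, timer, marker from where it was at the start of the episode above 0.03 m).
It also fails if it takes over 58 s, if anything falls off the work surface, if the arm or the gripper's body presses on something with over 40 N, if the wrist force passes 120 N, or if a joint passes its speed limit or range.

## Working session

There is one attempt and no reset: what is moved stays moved. The work goes in short steps, each a Python script; the robot and the scene stay as the last script left them, time stands still between calls to the robot, and variables do not carry over. Pictures are saved under pics/ and viewed, at most 10 in all, crops included, and the job is handed in when it is done.

```bash
mkdir -p pics; ls; cat > h.py <<'E'
import numpy as np, cv2
from plant import robot
def cal(n):
    c=robot.get_calibration(n); f=192/np.tan(np.radians(c["vertical_fov"])/2)
    return np.array([[f,0,c["cx"]],[0,f,c["cy"]],[0,0,1.]]),cv2.Rodrigues(np.array(c["rvec"],float))[0],np.array(c["tvec"],float).reshape(3)
def ray(c,p):
    K,R,t=c; return -R.T@t, R.T@np.linalg.inv(K)@np.array([p[0],p[1],1.])
def at(c,p,z):
    o,d=ray(c,p); return o+d*(z-o[2])/d[2]
def tri(obs):
    A=np.zeros((3,3));b=np.zeros(3)
    for c,p in obs:
        o,d=ray(c,p); d=d/np.linalg.norm(d); M=np.eye(3)-np.outer(d,d); A+=M;b+=M@o
    X=np.linalg.solve(A,b)
    return X,[np.linalg.norm(proj(c,X)-p) for c,p in obs]
def proj(c,X):
    K,R,t=c; v=K@(R@np.asarray(X)+t); return v[:2]/v[2]
E
python3 - <<'E'
from h import *
for n in("scene","top"):
    im=robot.grab_frame(n); cv2.imwrite(f"pics/{n}0.png",im)
    cv2.imwrite(f"pics/{n}0b.png",cv2.resize(im,(800,600),interpolation=cv2.INTER_CUBIC))
    print(n,robot.get_calibration(n), ray(cal(n),(256,192)))
o=robot.observe();print(o["time"],o["tool_pos"],o["tcp_rot"])
E
```

```text
pics
scene {'vertical_fov': 55.5067382026598, 'cx': 251.4038859236233, 'cy': 192.2891441578117, 'rvec': array([ 1.73981608,  1.34988109, -0.75655371]), 'tvec': array([-0.15673213, -0.19700027,  1.29002772])} (array([ 1.20916545, -0.16238741,  0.48897324]), array([-0.82797698,  0.23728601, -0.50824085]))
top {'vertical_fov': 44.07538279135795, 'cx': 253.10896803202684, 'cy': 192.57283917979026, 'rvec': array([ 2.1916926 , -2.13087854,  0.13054579]), 'tvec': array([-0.01139281,  0.5873234 ,  1.16899764])} (array([0.44529172, 0.00594084, 1.2301683 ]), array([ 0.11942881, -0.00672854, -0.99283941]))
0.1 [ 0.19996459 -0.56547633  0.30318853] [-1.79932218e+02 -1.64174480e-02  1.94694178e+01]
```

View pics/top0b.png

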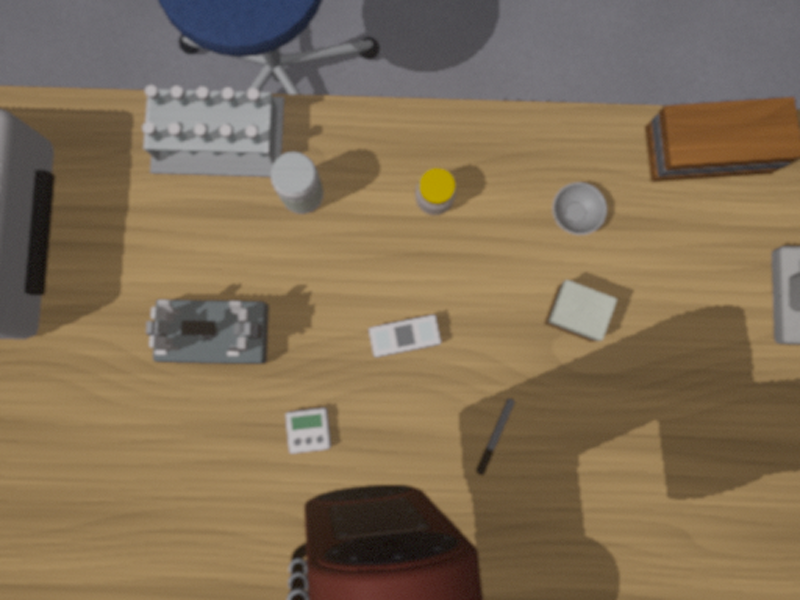

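View pics/scene0b.png

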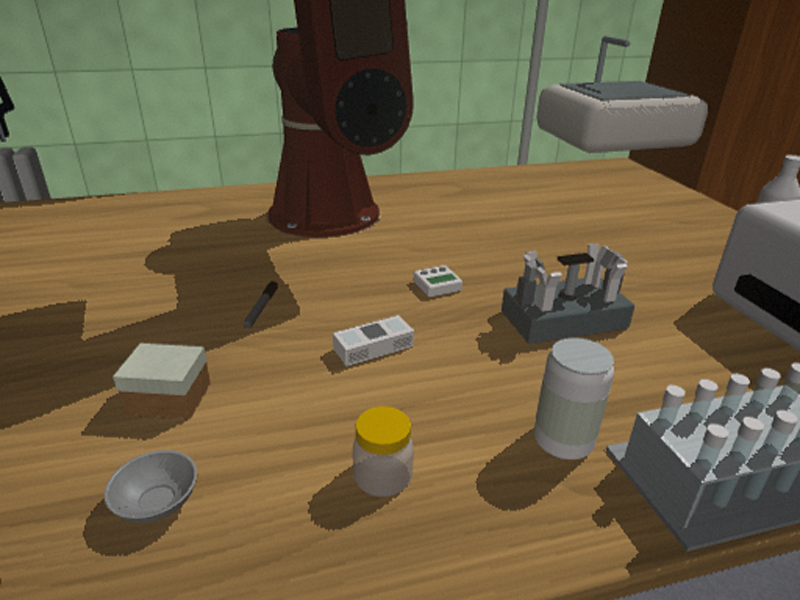

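The top view shows the cassette top at about (405,336), with its corners at (369,334), (437,316), (441,338) and (374,356), and the lifter pad at (198,328). In the scene view the press pad is at (373,330) and the lifter pad at (575,259). All of these are in 800x600 pixels.

```bash
python3 - <<'E'
from h import *
s=1/1.5625
T,S,W=cal("top"),cal("scene"),cal("wrist")
P=lambda *a:np.array(a)*s
for n,a,b in(("cass",(404.5,335.5),(373,330)),("pad",(198.5,328),(575.5,259.5))):
    print(n,tri([(T,P(*a)),(S,P(*b))]))
c=[at(T,P(*p),.03)[:2] for p in((369,334),(437,316),(441,338),(374,356))]
print(np.round(c,4),np.mean(c,0)); d=c[0]+c[3]-c[1]-c[2]; print("len",np.linalg.norm(d)/2,"yaw of y axis",np.degrees(np.arctan2(d[1],d[0])))
e=[at(T,P(*p),.045)[:2] for p in((152,362),(266,362))]; print("feeder edge",e, np.degrees(np.arctan2(*(e[0]-e[1])[::-1])))
o=robot.observe();from scipy.spatial.transform import Rotation as Ro
Rt=Ro.from_euler("xyz",o["tcp_rot"],degrees=True).as_matrix()
print("cam in tool",Rt.T@(-W[1].T@W[2]-o["tool_pos"]), Rt.T@W[1].T)
E
```

```text
cass (array([ 0.53230534, -0.00978306,  0.02844832]), [np.float64(0.5267937464257919), np.float64(0.5870806350736523)])
pad (array([0.53007434, 0.30542161, 0.10509855]), [np.float64(0.9298599512875764), np.float64(0.9590704932529668)])
[[ 0.5327  0.0466]
 [ 0.5652 -0.0631]
 [ 0.5295 -0.0703]
 [ 0.4973  0.0373]] [ 0.53117807 -0.01238262]
len 0.11336487586708414 yaw of y axis 106.55822322320947
feeder edge [array([0.47722719, 0.39005185]), array([0.48231487, 0.20867896])] 91.60677659417041
cam in tool [ 0.07873328 -0.00028932 -0.06959615] [[-7.55354027e-05 -9.50403621e-01 -3.11019214e-01]
 [ 9.99999902e-01 -2.07217833e-04  3.90346250e-04]
 [-4.35435217e-04 -3.11019154e-01  9.50403544e-01]]
```

```bash
python3 - <<'E'
from h import *
import pickle
for y in(106.5,-73.5): print(y,robot.ik([.532,-.011,.22],[180,0,y]),robot.ik([.53,.306,.31],[180,0,y-15]))
yc=min((106.5,-73.5),key=lambda y:abs(robot.ik([.532,-.011,.22],[180,0,y])[5]) if robot.ik([.532,-.011,.22],[180,0,y]) is not None else 999)
yf=yc-15
out=[]
for i,(p,y) in enumerate([([.53,.306,.33],yf),([.50,.266,.33],yf),([.532,-.011,.24],yc),([.50,-.03,.24],yc)]):
    robot.move_pose(p,[180,0,y]); robot.pause(.3)
    W=cal("wrist"); im=robot.grab_frame("wrist"); out.append((W,im))
pickle.dump(out,open("w.pkl","wb"))
f=lambda a,b:np.hstack([cv2.resize(x,(400,300),interpolation=cv2.INTER_AREA) for x in(a,b)])
I=[o[1] for o in out]
cv2.imwrite("pics/w.png",np.vstack([f(I[0],I[1]),f(I[2],I[3])]))
o=robot.observe();print(yc,o["time"],o["tool_pos"],o["tcp_rot"],o["q"])
E
```

```text
106.5 [-15.28108924  -5.9007677  -15.0087185   80.8920492    0.
  58.21891076] [ 17.77443211   8.17791873   8.58685941  90.40894068   0.
 106.27443211]
-73.5 [ -15.28108924   -5.9007677   -15.0087185    80.8920492     0.
 -121.78108924] [ 17.77443211   8.17791873   8.58685941  90.40894068   0.
 -73.72556789]
106.5 6.475 [ 0.50030116 -0.0297453   0.23992397] [-1.79996132e+02 -8.50626845e-03  1.06528122e+02] [-1.83910280e+01 -1.16226808e+01 -1.81282626e+01  8.35024587e+01
  4.76080504e-03  5.50808498e+01]
```

View pics/w.png

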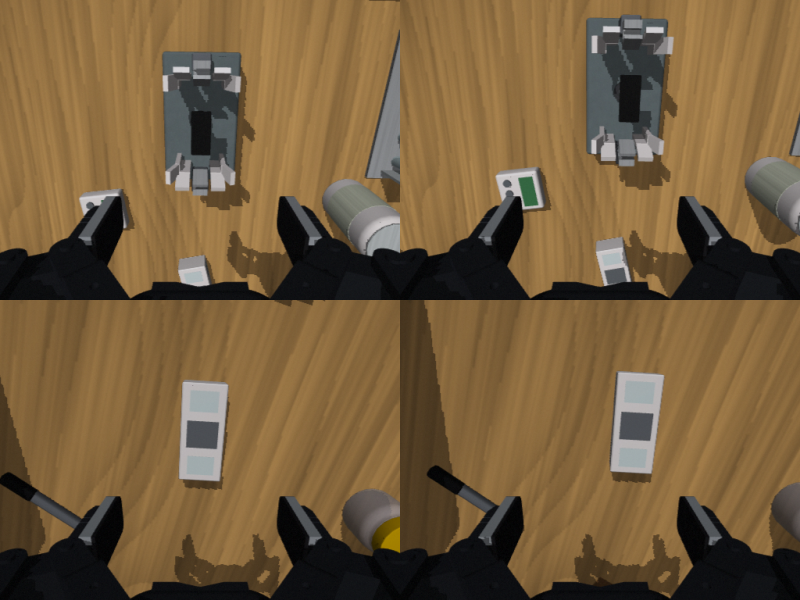

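The wrist views show the lifter pad at about (201,133) and (629,98), and the cassette press pad at about (203,434) and (635,426), in mosaic pixels. Next I segment the dark pads and the feeder for sub-pixel values and view enlarged crops.

```bash
cat > seg.py <<'E'
from h import *
def blob(im,seed,lo,hi,satmax=999):
    g=cv2.cvtColor(im,cv2.COLOR_BGR2GRAY); sat=im.max(2).astype(int)-im.min(2)
    m=((g>=lo)&(g<=hi)&(sat<=satmax)).astype(np.uint8)
    n,l=cv2.connectedComponents(m,connectivity=4); k=l[int(seed[1]),int(seed[0])]
    c=max(cv2.findContours((l==k).astype(np.uint8),cv2.RETR_EXTERNAL,cv2.CHAIN_APPROX_NONE)[0],key=cv2.contourArea)
    return cv2.boxPoints(cv2.minAreaRect(c)),g[int(seed[1]),int(seed[0])]
E
python3 - <<'E'
from seg import *
import pickle
o=pickle.load(open("w.pkl","rb"))
cr=[]
seeds=[(257,170),(293,125),(259,172),(301,162)]
for (W,im),s in zip(o,seeds):
    g=int(im[s[1],s[0]].mean())
    b,_=blob(im,s,max(0,g-18),g+18); print(g,b.round(1).tolist(),b.mean(0))
    x,y=s; cr.append(cv2.resize(im[max(0,y-80):max(0,y-80)+160,x-100:x+100],(400,300) if 0 else (400,320),interpolation=cv2.INTER_CUBIC)[:300])
    print("crop origin",x-100,max(0,y-80))
cv2.imwrite("pics/c.png",np.vstack([np.hstack(cr[:2]),np.hstack(cr[2:])]))
E
```

```text
16 [[244.0, 142.0], [270.0, 142.0], [270.0, 198.0], [244.0, 198.0]] [257. 170.]
crop origin 157 90
16 [[278.70001220703125, 155.1999969482422], [281.5, 94.80000305175781], [308.79998779296875, 96.0999984741211], [305.8999938964844, 156.5]] [293.707    125.652725]
crop origin 193 45
79 [[238.10000610351562, 187.8000030517578], [239.89999389648438, 154.1999969482422], [279.3999938964844, 156.39999389648438], [277.5, 190.0]] [258.71692 172.09538]
crop origin 159 92
78 [[280.70001220703125, 177.0], [283.3999938964844, 142.3000030517578], [323.3999938964844, 145.39999389648438], [320.70001220703125, 180.10000610351562]] [302.02353 161.19412]
crop origin 201 82
```

View pics/c.png

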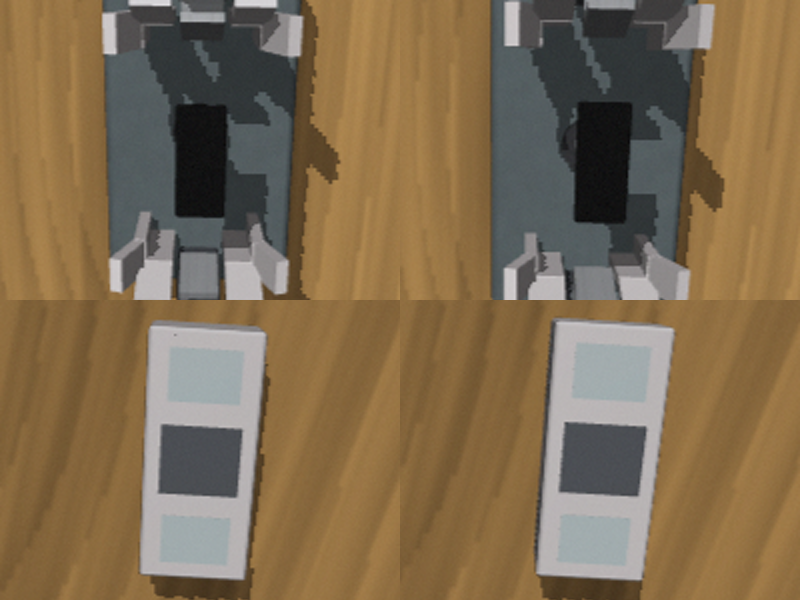

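```bash
python3 - <<'E'
from seg import *
import pickle
o=pickle.load(open("w.pkl","rb")); W=[x[0] for x in o]
org=[(157,90),(193,45),(159,92),(201,82)]
px=lambda i,p:(np.array(p)-.5)/2+org[i]
ang=lambda d:np.degrees(np.arctan2(d[1],d[0]))
pad=[[(177,104),(227,105),(224,217),(175,216)],[(178,101),(231,103),(225,222),(174,220)]]
cas=[[(152,26),(265,33),(245,279),(141,273)],[(156,22),(272,30),(243,279),(139,274)]]
for n,q,k in(("pad",pad,0),("cas",cas,2)):
    X=np.array([tri([(W[k],px(k,a)),(W[k+1],px(k+1,b))])[0] for a,b in zip(*q)])
    print(n,X.round(4).tolist(),X.mean(0).round(4))
    h=.112 if k==0 else .03
    for j in(0,1):
        Y=np.array([at(W[k+j],px(k+j,a),h) for a in q[j]]); d=Y[0]+Y[1]-Y[2]-Y[3]
        print(" fixed z",Y.mean(0).round(4),"yaw",ang(d),"L",np.linalg.norm(d)/2,"w",np.linalg.norm(Y[0]+Y[3]-Y[1]-Y[2])/2)
for k,(a,b) in((0,((105,50),(111,290))),(1,((93,50),(91,250)))):
    print("base edge",ang(at(W[k],px(k,a),.045)-at(W[k],px(k,b),.045)))
S=1.28
for k,(a,b) in((0,((202,62),(200,182))),(1,((231,26),(227,152)))):
    A,B=[at(W[k],np.array(p)*S,.115) for p in(a,b)]; print("catches",A,B,ang(A-B),(A+B)/2)
E
```

```text
pad [[0.5191, 0.3297, 0.1052], [0.5409, 0.3296, 0.105], [0.5411, 0.2806, 0.1117], [0.5193, 0.2812, 0.1134]] [0.5301 0.3053 0.1088]
 fixed z [0.5302 0.3058 0.112 ] yaw 90.31273048595027 L 0.0502973922158967 w 0.021453468947604373
 fixed z [0.5296 0.3055 0.112 ] yaw 91.07049791521615 L 0.0491976164333747 w 0.02164963473426049
cas [[0.4986, 0.038, 0.0196], [0.5436, 0.0487, 0.025], [0.5682, -0.0554, 0.0301], [0.5229, -0.0652, 0.0321]] [ 0.5334 -0.0085  0.0267]
 fixed z [ 0.5333 -0.0084  0.03  ] yaw 103.25047905330679 L 0.10778281105075624 w 0.04578510742868527
 fixed z [ 0.533  -0.0087  0.03  ] yaw 103.77898888184932 L 0.10718613277849641 w 0.04597146971144396
base edge 90.51866340037326
base edge 90.05993511476036
catches [0.52926291 0.38144561 0.115     ] [0.53071158 0.24783853 0.115     ] 90.62122039822313 [0.52998725 0.31464207 0.115     ]
catches [0.52648872 0.37617469 0.115     ] [0.53013659 0.24639877 0.115     ] 91.61010502490056 [0.52831266 0.31128673 0.115     ]
```

```bash
python3 - <<'E'
from h import *
y=103.5
robot.move_pose([.5332,-.0085,.16],[180,0,y])
print(robot.line_to([.5332,-.0085,.079],vel=.1,guard=8))
robot.set_gripper(.04)
o=robot.observe();print(o["gripper_width"],o["gripper_force"],o["tool_pos"],o["ft_force"])
robot.line_to([.5332,-.0085,.25],vel=.15)
o=robot.observe();print(o["gripper_width"],o["gripper_force"],o["tool_pos"],o["ft_force"],o["time"])
robot.move_pose([.530,.3055,.25],[180,0,90.7]); robot.pause(.3)
o=robot.observe();print(o["time"],o["tool_pos"],o["tcp_rot"],o["ft_force"])
a=robot.grab_frame("wrist");b=robot.grab_frame("scene")
b=b[80:270,260:452]
cv2.imwrite("pics/p1.png",np.hstack([cv2.resize(a,(400,300)),cv2.resize(b,(400,300)) if 0 else cv2.resize(b,None,fx=300/190,fy=300/190)]))
E
```

```text
False
0.046372862778398416 62.82150864601135 [ 0.5336972  -0.00859531  0.07977547] [ 0.10515006 -0.38075828  5.87612528]
0.04686571684486854 61.98944449424744 [ 0.53276004 -0.00840304  0.24882757] [-0.85843413 -0.69006944 -2.01425718] 9.6167
11.1167 [0.53034266 0.30473589 0.25005754] [1.79994456e+02 9.15304315e-04 9.06336535e+01] [ 0.09364789  0.50428556 -1.72272378]
```

View pics/p1.png

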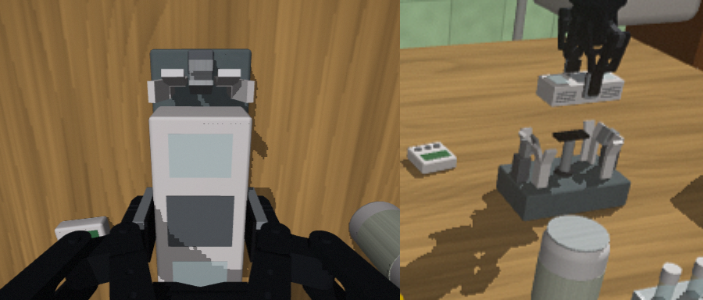

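The cassette is held level. The press pad corners in the wrist picture are at about (167,196), (232,195), (234,246) and (164,245). Next I compute its offset in the hand.

```bash
python3 - <<'E'
from h import *
W=cal("wrist"); o=robot.observe(); z=o["tool_pos"][2]-.0495
q=[(167,196),(232,195),(234,246),(164,245)]
Y=np.array([at(W,np.array(p)*1.28,z) for p in q]); print(Y.round(4).tolist(),Y.mean(0)-o["tool_pos"],o["tool_pos"])
f=[at(W,np.array(p)*1.28,z) for p in((151,117),(249,116))]; print("far end",np.array(f)-o["tool_pos"], np.linalg.norm(f[0]-f[1]))
E
```

```text
[[0.5127, 0.3193, 0.2006], [0.5449, 0.3202, 0.2006], [0.5475, 0.2899, 0.2006], [0.5103, 0.2901, 0.2006]] [-0.00137088 -0.00015929 -0.0495    ] [0.53020681 0.30505118 0.25008092]
far end [[-0.02369569  0.05407821 -0.0495    ]
 [ 0.02042635  0.05504202 -0.0495    ]] 0.044132561372912535
```

```bash
python3 - <<'E'
from h import *
x,y=.5305,.3057
robot.line_to([x,y,.200],vel=.1); robot.pause(.3)
o=robot.observe();print(o["tool_pos"],o["ft_force"])
print(robot.line_to([x,y,.1895],vel=.015,guard=2.0)); robot.pause(.2)
o=robot.observe();print(o["tool_pos"],o["ft_force"])
for w in(.051,.055,.062,.072): robot.set_gripper(w)
robot.pause(.4)
o=robot.observe();print(o["time"],o["tool_pos"],o["ft_force"],o["gripper_width"])
a=robot.grab_frame("wrist");b=robot.grab_frame("scene")
b=b[80:270,260:452]
cv2.imwrite("pics/p2.png",np.hstack([cv2.resize(a,(400,300)),cv2.resize(b,None,fx=300/190,fy=300/190)]))
E
```

```text
[0.53076326 0.30577388 0.20058238] [ 0.36236058 -0.23148743 -1.46880704]
True
[0.53041397 0.30566336 0.19099421] [1.87747792 1.07011814 2.56912236]
14.2833 [0.52999925 0.3055472  0.19056194] [ 0.11532267 -0.53777957  0.32876534] 0.07183349456551359
```

View pics/p2.png

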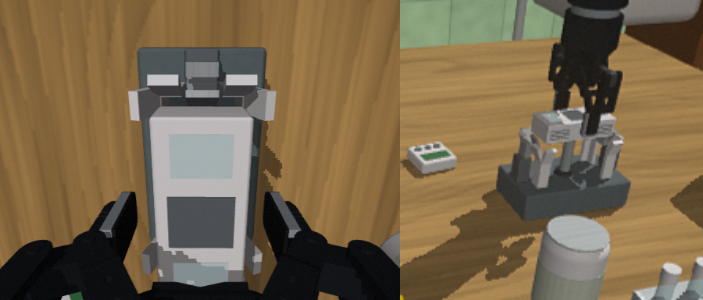

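The cassette sits level on the lifter, released, with the press pad centred at about (201,222). I'll retreat, verify the centring from above with the gripper closed, and then press.

```bash
python3 - <<'E'
from h import *
x,y=.530,.3055
q=[(168,197),(235,197),(234,248),(167,248)]
W=cal("wrist");Y=np.array([at(W,np.array(p)*1.28,.142) for p in q]); print(Y.mean(0), robot.tip_reach)
robot.set_gripper(.084)
robot.line_to([x,y,.30],vel=.15); robot.set_gripper(0); robot.pause(.2)
o=robot.observe();print(o["time"],o["tool_pos"],o["gripper_width"],o["ft_force"])
W=cal("wrist");a=robot.grab_frame("wrist");b=robot.grab_frame("scene")
import pickle; pickle.dump((W,a),open("w2.pkl","wb"))
b=b[80:270,260:452]
cv2.imwrite("pics/p3.png",np.hstack([cv2.resize(a,(400,300)),cv2.resize(b,None,fx=300/190,fy=300/190)]))
E
```

```text
[0.52942927 0.30478112 0.142     ] 0.0726
16.5083 [0.52999987 0.30551871 0.30002047] -5.11387791254927e-06 [ 1.15473562  0.12501622 -0.49511165]
```

View pics/p3.png

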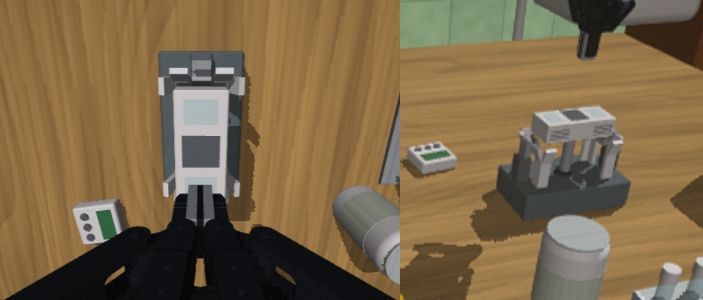

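The cassette is balanced on its own and centred to about 1 mm (press pad at (202,152)). Now I press.

```bash
python3 - <<'E'
from h import *
x,y=.5298,.3053
robot.line_to([x,y,.222],vel=.15)
for z,v in((.21,.03),(.20,.03),(.185,.03),(.172,.03),(.166,.02),(.162,.015),(.1595,.015)):
    g=robot.line_to([x,y,z],vel=v,guard=40); o=robot.observe(); print(z,g,o["tool_pos"].round(4),o["ft_force"].round(1),round(o["time"],1))
    if g: break
robot.pause(.3); o=robot.observe(); print(o["tool_pos"].round(4),o["ft_force"].round(1))
E
```

```text
0.21 False [0.5301 0.3055 0.2105] [1.1 1.7 3.3] 17.8
0.2 False [0.5301 0.3054 0.2002] [2.2 2.3 4.2] 18.3
0.185 False [0.5301 0.3054 0.1853] [2.9 2.3 4.7] 19.0
0.172 False [0.5302 0.3055 0.1725] [3.5 2.4 6.5] 19.5
0.166 False [0.5303 0.3055 0.1667] [3.7 1.6 6.9] 20.0
0.162 False [0.5303 0.3055 0.1626] [3.5 2.6 7.4] 20.4
0.1595 False [0.5304 0.3055 0.1604] [1.3 2.  8.4] 20.7
[0.5304 0.3055 0.1604] [1.8 1.9 8. ]
```

```bash
python3 - <<'E'
from h import *
x,y=.5298,.3053
print(robot.line_to([x,y,.1582],vel=.01,guard=25)); robot.pause(.3)
o=robot.observe(); print(o["tool_pos"].round(4),o["ft_force"].round(1))
robot.line_to([x,y,.175],vel=.03); robot.pause(.2); o=robot.observe(); print(o["tool_pos"].round(4),o["ft_force"].round(1))
robot.line_to([x,y,.27],vel=.15); robot.pause(.3); o=robot.observe(); print(o["time"],o["ft_force"].round(1))
W=cal("wrist");a=robot.grab_frame("wrist");b=robot.grab_frame("scene")
b=b[140:240,310:420]
cv2.imwrite("pics/p4.png",np.hstack([cv2.resize(a[:,100:412],(366,450)),cv2.resize(b,None,fx=4.,fy=4.5)[:450,:430]]))
E
```

```text
False
[0.5304 0.3055 0.1592] [2.2 2.3 9.3]
[0.5297 0.3053 0.1747] [-0.4 -0.2 -0.7]
23.6 [0.2 0.1 0.8]
```

View pics/p4.png

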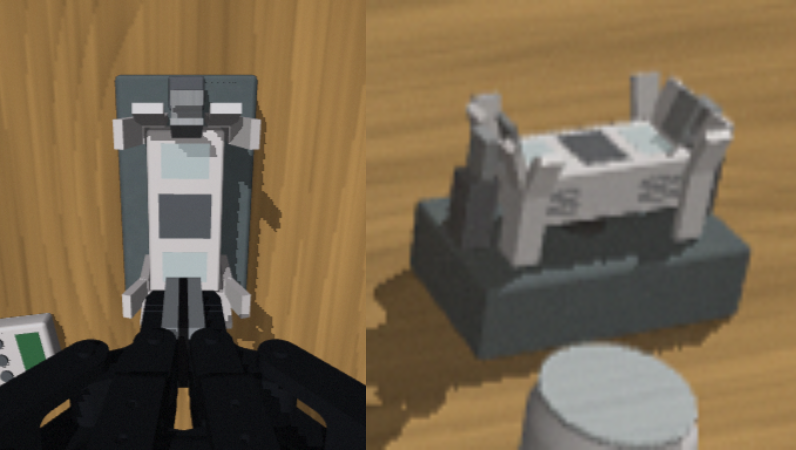

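The cassette is down and looks level, with the far catch over its end at (187,130). The near catch is hidden by the fingers, so I look once more from a shifted pose.

```bash
python3 - <<'E'
from h import *
robot.line_to([.53,.22,.30],vel=.15); robot.pause(.3)
W=cal("wrist");a=robot.grab_frame("wrist"); c=proj(W,[.53,.305,.09]).astype(int); print(c)
y0=max(0,c[1]-100);x0=c[0]-130
cv2.imwrite("pics/p5.png",cv2.resize(a[y0:y0+200,x0:x0+260],(780,600),interpolation=cv2.INTER_CUBIC))
print(x0,y0)
for s in(1,-1): print([((proj(W,[.53-s*.0006,.3055+s*d,z])-[x0,y0])*3).round() for d,z in((.055,.09),(.0505,.09))])
E
```

```text
[259  67]
129 0
[array([393., -44.]), array([392., -23.])]
[array([390., 414.]), array([391., 397.])]
```

View pics/p5.png

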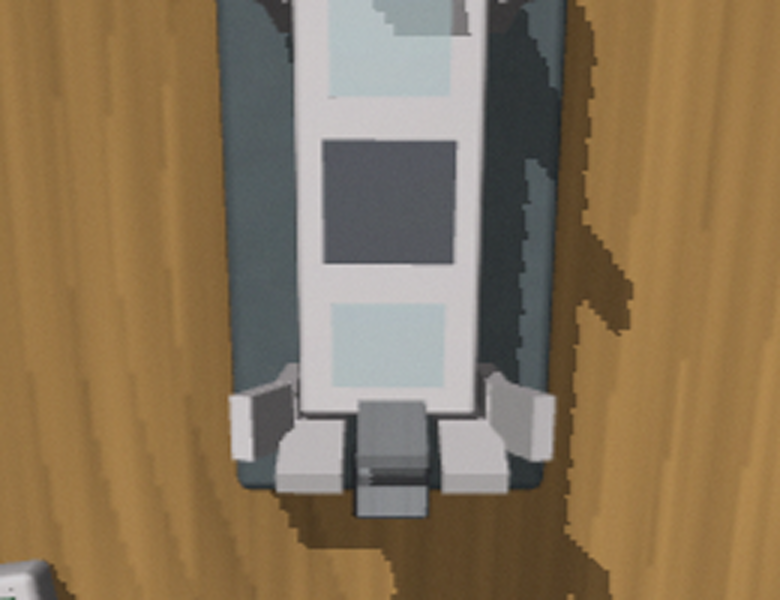

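The near catch's edge at row 400 lies over the cassette's end at row 412, where a fully sprung-in catch is predicted at row 397. Together with the far catch seen earlier, both ends are latched.

```bash
python3 -c "
from plant import robot
print(robot.job_done())"
```

```text
the job is handed in; nothing more can be done
None
```

The cassette was set balanced on the lifter, released, then pressed down; the pictures show both catches over its ends, and I have handed the job in (no verdict came back).

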